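Carry a gearbox shaft's parts from drain rack to assembly board in order

TASK

The three gears and the bearing of a quad bike's gearbox shaft stand on the metal drain rack in the order they came off the shaft. Move them to the spindles of the plywood assembly board in the same order counted from the carrying handles: the part nearest the drain rack's handle goes on the spindle nearest the board's handle, the next on the next, and so on. Keep each part the same face up and lower it (do not drop it) until it sits flat on the spindle's shoulder.

Things in the scene. Friction and masses are not known exactly. Their poses are not given: they have to be found in the camera images.
- drain_rack: Drain rack, fixed: metal channel bar 335 mm long, 56 wide, 12 tall with four steel spindles in a row. Origin on the table under the middle of the row; x runs along the bar towards its thick black-gripped hoop handle. Spindles at x = 108 mm (nearest the handle), 36, -36, -108, y = 0. Handle at x = 170, 52 wide, top 58 above the table. It may stand left or right, turned any way.
- board: Assembly board, fixed, empty: plywood bar 335 mm long, 56 wide, 18 tall, four brass spindles. Origin on the table under the middle of the row; x points to its black hoop handle (x = 170, 52 wide, top 64 up). Spindles at x = 108 mm (nearest the handle), 36, -36, -108, y = 0: shoulder 40 across, 10 tall (seat 28 above the table), pin 9 across, 32 tall. Left or right, turned any way.
- spindle_a: Fixed steel spindle of the drain rack, the one that carries the big gear at the start (the four look alike). Origin: centre of the underside of its shoulder, 12 mm above the table. Shoulder 40 mm across, 10 tall (the part rests on it, underside 22 mm above the table), then a pin 9 across, 32 tall with a domed tip (top 54 mm above the table).
- spindle_b: Fixed steel spindle of the drain rack, the one that carries the dog gear at the start (the four look alike). Origin: centre of the underside of its shoulder, 12 mm above the table. Shoulder 40 mm across, 10 tall (the part rests on it, underside 22 mm above the table), then a pin 9 across, 32 tall with a domed tip (top 54 mm above the table).
- spindle_c: Fixed steel spindle of the drain rack, the one that carries the sliding gear at the start (the four look alike). Origin: centre of the underside of its shoulder, 12 mm above the table. Shoulder 40 mm across, 10 tall (the part rests on it, underside 22 mm above the table), then a pin 9 across, 32 tall with a domed tip (top 54 mm above the table).
- spindle_d: Fixed steel spindle of the drain rack, the one that carries the bearing at the start (the four look alike). Origin: centre of the underside of its shoulder, 12 mm above the table. Shoulder 40 mm across, 10 tall (the part rests on it, underside 22 mm above the table), then a pin 9 across, 32 tall with a domed tip (top 54 mm above the table).
- big_gear: Largest gear, oil-dark steel: 62 mm across the teeth, 18 tall, bore 26, a recessed web with six dark holes on top. Origin: centre of its underside, z up through the bore; its turn about z is arbitrary. Loose, about 320 g. Grip it across the teeth.
- dog_gear: Flat gear with five square dogs standing on its upper face: 54 mm across the teeth, toothed part 15 tall, 22 tall with the dogs (they stand within 22 mm of the axis), bore 26. Origin: centre of its underside, z up through the bore; its turn about z is arbitrary. Loose, about 220 g. Grip it across the teeth.
- sliding_gear: Smallest across and tallest: teeth 46 mm across and 11 tall below, a fork groove 35 across and 7 tall, a smooth collar 46 across on top; 26 tall in all, bore 26. Origin: centre of its underside, z up through the bore; its turn about z is arbitrary. Loose, about 190 g. Grip it across teeth and collar.
- bearing: Ball bearing: smooth bright ring 52 mm across, 15 tall, bore 25, with balls seen between its two rings. Origin: centre of its underside, z up through the bore; its turn about z is arbitrary. Loose, about 130 g. Grip it across the outer ring.
Not all that is in view belongs to the job. What is shaped like the sliding_gear but orange or pink is not meant.

How it is judged:
By the outcome, as a careful person would: the job done as asked, in the order asked, and still so for the second after the job is handed in, with the robot touching nothing.
It also fails if it takes over 104 s, if anything falls off the work surface, if the arm or the gripper's body presses on something with over 40 N, if the wrist force passes 120 N, or if a joint passes its speed limit or range.

ROBOT

A 7-joint arm with a two-finger parallel gripper is mounted at the origin on the work surface. World frame = base frame: x ahead of the robot, y to its left, z up, the work surface at z = 0. Lengths are in m, angles in rad, forces in N, time in s.
With the tool pointing down it reaches from about 0.425 to 0.925 m from the base axis. Payload 6.8 kg.
Tool frame: the origin (TCP) lies on the centre line of the jaws, within the pads' length; the fingertips stand 11 mm ahead of it and the grasp point (between the pads) lies 8 mm behind it; z points along the fingers, y is the direction in which the jaws open and shut (so a half turn about z gives the same grasp; the last joint's range is limited). The gripper opens to 85 mm and grips with 20 to 120 N. Pads are 22 mm wide; open, the fingers measure 114 mm over their backs; the gripper's body (76 mm by 85 mm) begins 54 mm behind the grasp point. The pads swing forward as they close: fully open they stand 13 mm farther back than shut.
Start: joints at [-1.26, 0.477, 0.022, 1.555, -0.011, 1.109, -0.083], TCP at [0.274, 0.617, 0.242] pointing down, gripper open.
Joint ranges: [-2.96, 2.96], [-0.34, 2.1], [-1.41, 1.46], [0.24, 2.44], [-1.37, 4.51], [0.17, 1.92], [-2.96, 2.96]. Speed limits (rad/s): [2.39, 2.39, 3.14, 3.14, 3.14, 3.14, 3.14].

INTERFACE

Orientations are given as a rotation vector (axis times angle).
In Python, from bench import r gives the robot as it stands.
- The arm moves only by the tool send_rows, never from a script. Its argument "deltas" is a list of rows, each a list of 7 numbers: the opening, from 0 (shut) to 1 (fully open), then the shift along the tool's x, y, z as a fraction of full scale, then the turn, a rotation vector about the tool's x, y, z as a fraction of full scale. In form: [[hand, x, y, z, ax, ay, az], ...]. A call has 1 to 20 rows; each row is the pose to reach, as a shift and turn from the pose commanded when the call began, along the tool's axes at that moment, turning the shorter way round; what a row does not reach only later rows make up. Full scale, the value 1, is 150 mm for a shift and 180 degrees for a turn. A row lasts 1/12 s, in which the tool goes at most 41.7 mm and 7.16 degrees, less where a joint would pass 70% of its speed; a pose out of reach is approached as far as the arm can. A call with a number of a shift or a turn outside -1 to 1 is refused whole. A call with a gripper value outside its range is refused whole. The fingers move at their own pace and stop on an object; "squeeze" is the grip in N (left out, the last holds). Time passes only in rows, so rows that repeat a pose let the fingers close. It gives the time, the measured TCP pose, the force and the opening at its end, in the units of the state.
- r.get_obs(): the state, without advancing time (a new reading comes with each control period).
- r.grab_frame(name): name is "side" or "top"; returns a dict with "pixels" (480x640x3 uint8, red, green, blue), "camera_matrix" (3x3 intrinsics, pixels), "rvec" (rotation vector, rad) and "tvec" (3), from world to camera coordinates, as OpenCV has them. Camera axes: x right, y down, z forward; pixel columns grow to the right and rows downward; lengths in m; the calibration is good to about 2 mm. A picture is of the moment at which its call begins. There is no depth.
- r.hand_in(): hands the job in, once; it reports no verdict.
The state is a dict: "clock": time; "joints": joint angles; "qvel": joint speeds; "tau": joint torques, N m; "tcp_pos": TCP position; "orientation": TCP orientation; "contact_force": force on the tool from outside, world axes, zero at the start; "moment": the same for the moment, N m; "grip_width": finger opening in m.
Only numpy, scipy, OpenCV 4.12 (cv2) and the standard library are available. Lean on these libraries where they do the work, as an engineer would, in place of code of your own. Each camera call takes 0.05 s, during which the arm holds its last target. There are 200 camera calls.

## Working session

There is one attempt and no reset: what is moved stays moved. The work goes in short steps, Python scripts to look and compute and a tool call to move; the robot and the scene stay as the last step left them, time stands still between calls to the robot, and variables do not carry over. Pictures are saved under pics/ and viewed, about 12 in all and at most 16, crops included, and the job is handed in when it is done.

Besides the shell and the picture viewer there is one more tool, called after "Emit:" in YAML: its name, and indented under it one key for each argument. send_rows: Moves the arm, as the interface text tells. Shift numbers are shares of 150 mm and turn numbers shares of 180 degrees, none past 1 either way. Its arguments: {"type":"object","properties":{"deltas":{"type":"array","items":{"type":"array","items":{"type":"number"}}},"squeeze":{"type":"number"}},"required":["deltas"]}

```bash
ls; mkdir -p pics; python3 - <<'E'
from bench import r
import cv2
o=r.get_obs();print({k:o[k] for k in('clock','joints','tcp_pos','orientation','grip_width')})
for n in('top','side'):
    f=r.grab_frame(n);cv2.imwrite(f'pics/{n}0.png',f['pixels'][:,:,::-1]);print(n,f['camera_matrix'],f['rvec'],f['tvec'])
E
```

```text
pics
{'clock': 0.0, 'joints': array([-1.26010434,  0.47777712,  0.02232893,  1.55643172, -0.01151264,
        1.10927873, -0.0830983 ]), 'tcp_pos': array([0.27426919, 0.61615904, 0.24134921]), 'orientation': array([-6.52944659e-01, -3.07272810e+00,  2.74647893e-03]), 'grip_width': 0.08550835807230274}
top [[481.13541569   0.         318.27855907]
 [  0.         481.13541569 239.76281675]
 [  0.           0.           1.        ]] [ 2.1441909  -2.14363198  0.1508114 ] [-0.00540678  0.5838633   0.89916983]
side [[613.09106259   0.         316.27997148]
 [  0.         613.09106259 237.21084142]
 [  0.           0.           1.        ]] [ 2.17424789 -0.82456907  0.35064854] [-0.44765886  0.29775453  0.76239393]
```

View pics/top0.png

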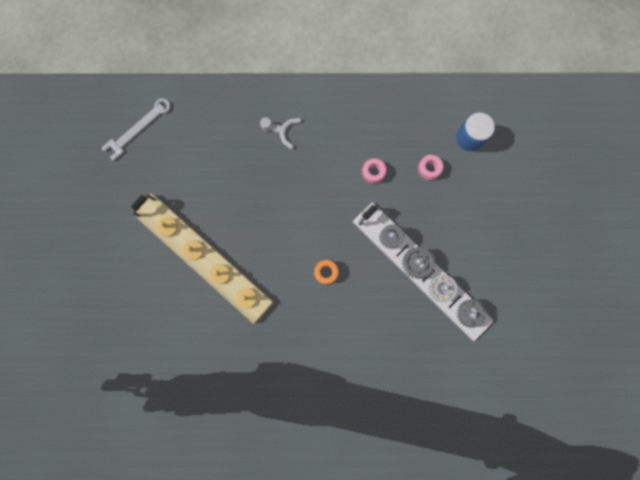

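View pics/side0.png

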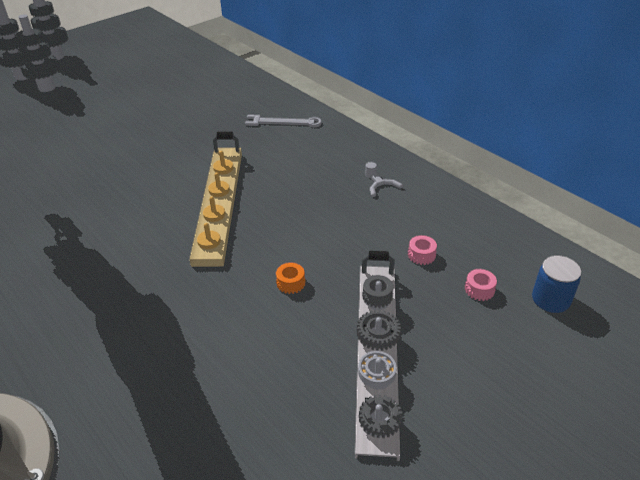

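Pictures 1–2. The top view shows the rack's handle at (370,213). From it come the sliding gear (391,236), big gear (418,263), bearing (444,289) and dog gear (472,314). The board's handle is at (140,203), with empty spindles at (168,226), (195,250), (220,273) and (247,297).

These could be mistaken for the sliding gear: pink rings at (374,171) and (431,167), and an orange ring at (326,272). The dark steel one on the rack at (391,236) is the right part. I'll check it in a close crop.

```bash
python3 - <<'E'
import cv2,numpy as np
t=cv2.imread('pics/top0.png');s=cv2.imread('pics/side0.png')
a=cv2.resize(t[195:345,345:505],None,fx=4,fy=4,interpolation=cv2.INTER_CUBIC)[:600]
cv2.imwrite('pics/c_rack_top.png',a)
b=cv2.resize(t[185:335,120:280],None,fx=4,fy=4,interpolation=cv2.INTER_CUBIC)
cv2.imwrite('pics/c_board_top.png',b)
c=np.hstack([cv2.resize(s[240:470,340:420],None,fx=2.6,fy=2.6),cv2.resize(s[120:270,180:260],None,fx=2.6,fy=2.6)[:390].repeat(1,0) if 0 else cv2.copyMakeBorder(cv2.resize(s[120:270,180:260],None,fx=2.6,fy=2.6),0,208,0,0,0)])
cv2.imwrite('pics/c_side.png',c);print(c.shape)
E
```

```text
(598, 416, 3)
```

View pics/c_rack_top.png

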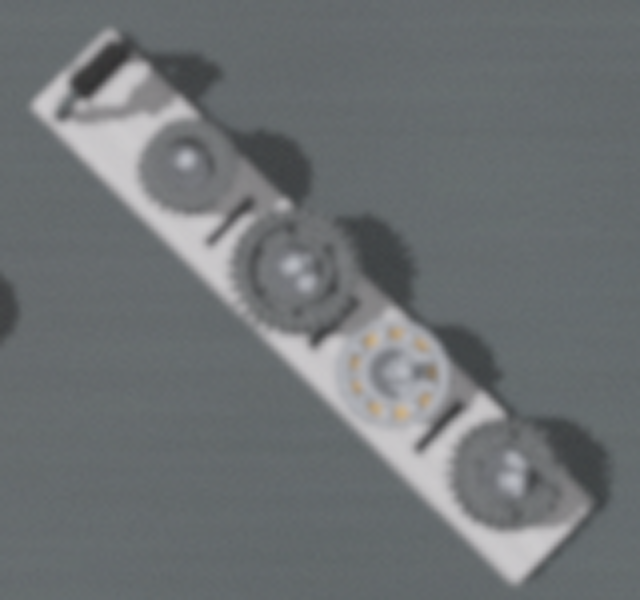

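View pics/c_board_top.png

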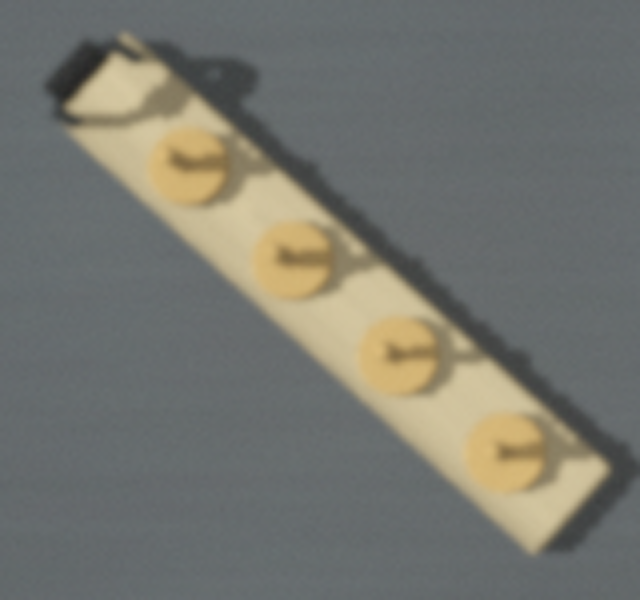

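View pics/c_side.png

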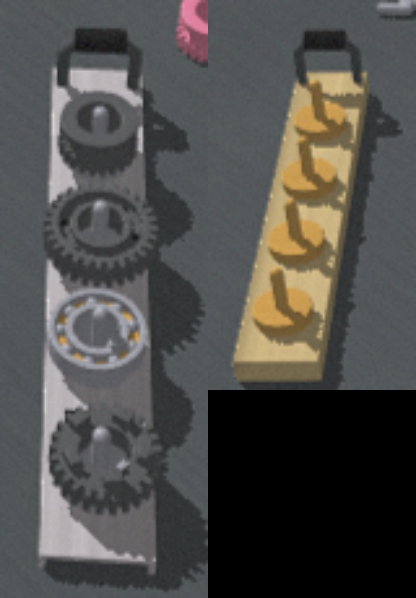

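Pictures 3–5. The crops confirm the order from the handle: grey sliding gear, big gear with web, bearing with balls, dog gear. The board is empty. Next I turn these pixels into positions.

```bash
cat > h.py <<'E'
import numpy as np,cv2
from scipy.optimize import least_squares
from scipy.spatial.transform import Rotation as R
CAM={'top':(481.135,318.279,239.763,[2.1441909,-2.14363198,.1508114],[-.00540678,.5838633,.89916983]),
'side':(613.091,316.28,237.211,[2.17424789,-.82456907,.35064854],[-.44765886,.29775453,.76239393])}
def proj(c,P):
    f,cx,cy,rv,t=CAM[c]
    return cv2.projectPoints(np.atleast_2d(np.float64(P)),np.array(rv),np.array(t),np.array([[f,0,cx],[0,f,cy],[0,0,1.]]),None)[0][:,0]
def ray(c,p,z):
    s=least_squares(lambda q:(proj(c,[q[0],q[1],z])-p).ravel(),[.6,0]);return s.x
def go(target,yaw):
    "row numbers from the present pose to the target with tool down, jaws (tool y) along yaw (mod pi)"
    from bench import r
    o=r.get_obs();A=R.from_rotvec(o['orientation'])
    best=None
    for k in(0,np.pi):
        y=np.array([np.cos(yaw+k),np.sin(yaw+k),0]);z=np.array([0,0,-1.])
        B=R.from_matrix(np.c_[np.cross(y,z),y,z]);d=(A.inv()*B).as_rotvec()
        if best is None or np.linalg.norm(d)<np.linalg.norm(best):best=d
    return np.round(A.inv().apply(np.array(target)-o['tcp_pos'])/.15,4),np.round(best/np.pi,4)
E
python3 - <<'E'
from h import *
X=np.array([108,36,-36,-108])/1e3
bt=np.array([(189,167),(294,260),(400,355),(507,452)])/4-.375+[120,185]
bs=np.array([(113,122),(101,179),(88,241),(74,308)])/2.6-.3+[180,120]
rt=np.array([(185,163),(293,270),(393,373),(503,474)])/4-.375+[345,195]
rs=np.array([(100,119),(101,226),(98,330),(104,466)])/2.6-.3+[340,240]
rz=np.array([48,40,37,37])/1e3
for n,t,s,z in(('board',bt,bs,[.028]*4),('rack',rt,rs,rz)):
    a=np.array([ray('top',p,q) for p,q in zip(t,z)]);b=np.array([ray('side',p,q) for p,q in zip(s,z)])
    print(n,'top',a.round(4).tolist(),'side',b.round(4).tolist())
    def f(q,cams=None):
        P=np.c_[q[0]+X*np.cos(q[2]),q[1]+X*np.sin(q[2]),z]
        return np.r_[(proj('top',P)-t).ravel(),(proj('side',P)-s).ravel()]
    d=a[0]-a[3]
    q=least_squares(f,[*a.mean(0),np.arctan2(d[1],d[0])],loss='soft_l1').x
    print(q.round(4),'res',f(q).round(1)); print(np.c_[q[0]+X*np.cos(q[2]),q[1]+X*np.sin(q[2])].round(4).tolist())
for n,p in(('rackc',[(110,28),(30,104),(517,585),(597,505)]),):
    c=np.array([ray('top',np.array(u)/4-.375+[345,195],.012) for u in p]);print(c.round(4).tolist(),c.mean(0))
    d=c[:2].mean(0)-c[2:].mean(0);print(np.arctan2(d[1],d[0]),np.linalg.norm(d))
print(np.linalg.norm(proj('top',[[.6,0,0],[.7,0,0]]),axis=1))
E
```

```text
board top [[0.613, 0.2974], [0.5662, 0.2431], [0.5191, 0.189], [0.4717, 0.1353]] side [[0.6075, 0.2916], [0.5604, 0.2387], [0.5136, 0.1861], [0.4677, 0.1344]]
[0.5405 0.2159 0.8484] res [ 0.2  0.6  0.1  1.   0.   1.2  0.2  1.4  0.3 -2.   0.4 -1.8  0.5 -1.4
  0.5 -0.5]
[[0.6119, 0.2969], [0.5643, 0.2429], [0.5167, 0.1889], [0.469, 0.1349]]
rack top [[0.5917, -0.1466], [0.5402, -0.1992], [0.4904, -0.2467], [0.4421, -0.2978]] side [[0.5891, -0.1502], [0.537, -0.2028], [0.4877, -0.2493], [0.4327, -0.3075]]
[ 0.5146 -0.2247  0.7875] res [ 0.8  0.5  0.   0.1  1.8  0.7  1.9  2.  -0.2 -1.3 -0.3 -2.5  1.3 -0.2
 -0.4 -5.9]
[[0.5908, -0.1482], [0.54, -0.1992], [0.4892, -0.2502], [0.4383, -0.3013]]
[[0.6671, -0.1151], [0.6276, -0.0739], [0.3882, -0.3099], [0.4269, -0.351]] [ 0.5274437  -0.21245095]
0.7772896394513539 0.3364000115484075
[393.63558279 367.31039947]
```

```bash
cat > plan.py <<'E'
from h import *
import sys
rq=(.5155,-.2235,.783);bq=(.5415,.2160,.8484)
X=[.108,.036,-.036,-.108]
S=[(rq[0]+x*np.cos(rq[2]),rq[1]+x*np.sin(rq[2])) for x in X]
D=[(bq[0]+x*np.cos(bq[2]),bq[1]+x*np.sin(bq[2])) for x in X]
E
python3 - <<'E'
from plan import *
from bench import r
print(np.round(S,4),np.round(D,4))
A=R.from_rotvec(r.get_obs()['orientation']);print(A.as_matrix().round(3))
print(go([*S[0],.14],rq[2]+np.pi/2), go([*D[0],.14],bq[2]+np.pi/2))
E
```

```text
[[ 0.5921 -0.1473]
 [ 0.541  -0.1981]
 [ 0.49   -0.2489]
 [ 0.4389 -0.2997]] [[0.6129 0.297 ]
 [0.5653 0.243 ]
 [0.5177 0.189 ]
 [0.4701 0.135 ]]
[[-0.914  0.407 -0.001]
 [ 0.407  0.914 -0.002]
 [-0.    -0.002 -1.   ]]
(array([-4.005 , -3.7877,  0.6829]), array([-5.000e-04, -3.000e-04, -3.825e-01])) (array([-2.9275, -1.0249,  0.6782]), array([-5.000e-04, -3.000e-04, -4.033e-01]))
```

Emit:
send_rows:
  deltas:
    - [1,-0.5,-0.47,0,0,0,0]
    - [1,-1,-0.947,0,0,0,0]
    - [1,-1,-0.947,0,0,0,0]
    - [1,-1,-0.947,0,0,0,0]
    - [1,-1,-0.947,0,0,0,0]
    - [1,-1,-0.947,0,0,0,0]
    - [1,-1,-0.947,0,0,0,0]
  squeeze: 50

```text
clock: 0.68
tcp_pos: [0.3553, 0.4232, 0.2423]
orientation: [0.661, 3.071, -0.001]
contact_force: [0.0, 2.0, -0.7]
grip_width: 0.0854
```

Emit:
send_rows:
  deltas:
    - [1,-1,-0.947,0,0,0,0]
    - [1,-1,-0.947,0,0,0,0]
    - [1,-1,-0.947,0,0,0,0]
    - [1,-1,-0.947,0,0,0,0]
    - [1,-1,-0.947,0,0,0,0]
    - [1,-1,-0.947,0,0,0,0]
    - [1,-1,-0.947,0,0,0,0]

```text
clock: 1.27
tcp_pos: [0.4337, 0.2343, 0.2423]
orientation: [0.658, 3.072, 0.0]
contact_force: [-0.2, 1.2, -0.3]
grip_width: 0.0854
```

Emit:
send_rows:
  deltas:
    - [1,-1,-0.947,0,0,0,0]
    - [1,-1,-0.947,0,0,0,0]
    - [1,-1,-0.947,0,0,0,0]
    - [1,-1,-0.947,0,0,0,0]
    - [1,-1,-0.947,0,0,0,0]
    - [1,-1,-0.947,0,0,0,0]
    - [1,-1,-0.947,0,0,0,0]

```text
clock: 1.85
tcp_pos: [0.5132, 0.0445, 0.2421]
orientation: [0.655, 3.072, -0.0]
contact_force: [0.2, 0.8, -0.7]
grip_width: 0.0855
```

Emit:
send_rows:
  deltas:
    - [1,-1,-0.947,0.6,0,0,-0.3825]
    - [1,-1,-0.947,0.6,0,0,-0.3825]
    - [1,-1,-0.947,0.6,0,0,-0.3825]
    - [1,-1,-0.947,0.6,0,0,-0.3825]
    - [1,-1,-0.947,0.6,0,0,-0.3825]
    - [1,-1,-0.947,0.6,0,0,-0.3825]
    - [1,-1,-0.947,0.6,0,0,-0.3825]
    - [1,-1,-0.947,0.6,0,0,-0.3825]
    - [1,-1,-0.947,0.6,0,0,-0.3825]
    - [1,-1,-0.947,0.6,0,0,-0.3825]
    - [1,-1,-0.947,0.6,0,0,-0.3825]
    - [1,-1,-0.947,0.6,0,0,-0.3825]
    - [1,-1,-0.947,0.6,0,0,-0.3825]

```text
clock: 2.93
tcp_pos: [0.5921, -0.1443, 0.1521]
orientation: [-1.197, 2.904, 0.002]
contact_force: [-0.5, -0.5, -0.3]
grip_width: 0.0853
```

```bash
python3 - <<'E'
from plan import *
from bench import r
print(go([*S[0],.028],rq[2]+np.pi/2))
f=r.grab_frame('side');cv2.imwrite('pics/s1.png',f['pixels'][:,:,::-1])
E
```

```text
(array([ 0.015 , -0.015 ,  0.8272]), array([ 0.0003,  0.0002, -0.0003]))
```

View pics/s1.png

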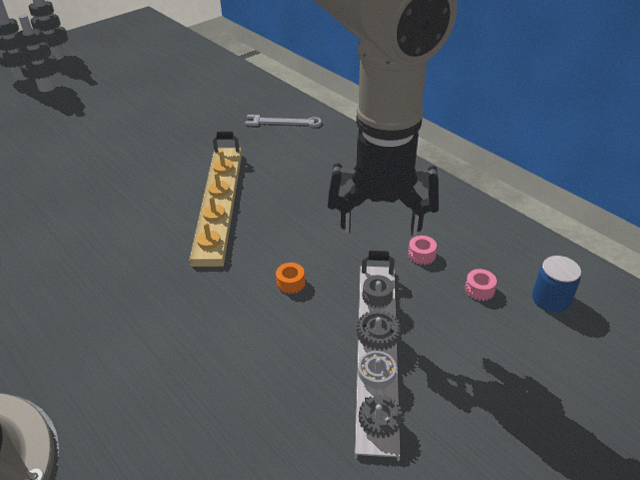

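Picture 6. The jaws straddle the bar's line above the sliding gear (377,290), and nothing is in the way. Descending now.

Emit:
send_rows:
  deltas:
    - [1,0.015,-0.015,0.15,0,0,0]
    - [1,0.015,-0.015,0.3,0,0,0]
    - [1,0.015,-0.015,0.45,0,0,0]
    - [1,0.015,-0.015,0.58,0,0,0]
    - [1,0.015,-0.015,0.68,0,0,0]
    - [1,0.015,-0.015,0.76,0,0,0]
    - [1,0.015,-0.015,0.82,0,0,0]
    - [1,0.015,-0.015,0.82,0,0,0]
    - [1,0.015,-0.015,0.82,0,0,0]

```text
clock: 3.73
tcp_pos: [0.5917, -0.1494, 0.0293]
orientation: [1.198, -2.904, -0.0]
contact_force: [0.1, 0.7, -0.2]
grip_width: 0.0854
```

Emit:
send_rows:
  deltas:
    - [0.7,0,0,0,0,0,0]
    - [0.6,0,0,0,0,0,0]
    - [0.5,0,0,0,0,0,0]
    - [0.4,0,0,0,0,0,0]
    - [0.35,0,0,0,0,0,0]
    - [0.35,0,0,0,0,0,0]
    - [0.35,0,0,0,0,0,0]
    - [0.35,0,0,0,0,0,0]
    - [0.35,0,0,0,0,0,0]
    - [0.35,0,0,0,0,0,0]

```text
clock: 4.57
tcp_pos: [0.5921, -0.1497, 0.0305]
orientation: [-1.198, 2.903, -0.001]
contact_force: [-2.3, 0.8, 6.1]
grip_width: 0.0449
```

Emit:
send_rows:
  deltas:
    - [0.35,0,0,-0.05,0,0,0]
    - [0.35,0,0,-0.12,0,0,0]
    - [0.35,0,0,-0.22,0,0,0]
    - [0.35,0,0,-0.36,0,0,0]
    - [0.35,0,0,-0.5,0,0,0]
    - [0.35,0,0,-0.64,0,0,0]
    - [0.35,0,0,-0.76,0,0,0]
    - [0.35,0,0,-0.76,0,0,0]

```text
clock: 5.23
tcp_pos: [0.594, -0.1503, 0.1482]
orientation: [-1.195, 2.898, -0.006]
contact_force: [0.8, -0.2, -1.1]
grip_width: 0.0447
```

```bash
python3 - <<'E'
from plan import *
from bench import r
o=r.get_obs();print(o['grip_width'],o['contact_force'].round(1),o['tcp_pos'].round(4))
print(go([*D[0],.14],bq[2]+np.pi/2))
# nominal legs in rack tool frame/board tool frame
def T(yaw):
    y=np.array([np.cos(yaw),np.sin(yaw),0]);z=np.array([0,0,-1.]);return np.c_[np.cross(y,z),y,z]
for sg in(1,-1):
  Tr=T(rq[2]+sg*np.pi/2);Tb=T(bq[2]+sg*np.pi/2);print(sg,Tr.round(2).tolist())
  for i in range(4):
    v=np.r_[np.array(D[i])-S[i],0]; print('to board',i,(Tr.T@v/.15).round(3))
    if i<3:print('back',(Tb.T@np.r_[np.array(S[i+1])-D[i],0]/.15).round(3))
A=R.from_rotvec(o['orientation']);print(A.as_matrix().round(2).tolist())
f=r.grab_frame('side');cv2.imwrite('pics/s2.png',f['pixels'][150:400,280:500,::-1].repeat(2,0).repeat(2,1))
E
```

```text
0.04468037036390721 [ 0.8 -0.2 -1.1] [ 0.594  -0.1503  0.1482]
(array([-2.1914,  2.0265,  0.0522]), array([-0.002 ,  0.0014, -0.021 ]))
1 [[-0.71, -0.71, 0.0], [-0.71, 0.71, 0.0], [-0.0, 0.0, -1.0]]
to board 0 [-2.188  2.002  0.   ]
back [ 2.793 -1.823  0.   ]
to board 1 [-2.189  1.97   0.   ]
back [ 2.792 -1.792  0.   ]
to board 2 [-2.19   1.939  0.   ]
back [ 2.791 -1.76   0.   ]
to board 3 [-2.191  1.907  0.   ]
-1 [[0.71, 0.71, 0.0], [0.71, -0.71, 0.0], [0.0, 0.0, -1.0]]
to board 0 [ 2.188 -2.002  0.   ]
back [-2.793  1.823  0.   ]
to board 1 [ 2.189 -1.97   0.   ]
back [-2.792  1.792  0.   ]
to board 2 [ 2.19  -1.939  0.   ]
back [-2.791  1.76   0.   ]
to board 3 [ 2.191 -1.907  0.   ]
[[-0.71, -0.7, 0.01], [-0.7, 0.71, -0.0], [-0.0, -0.01, -1.0]]
```

View pics/s2.png

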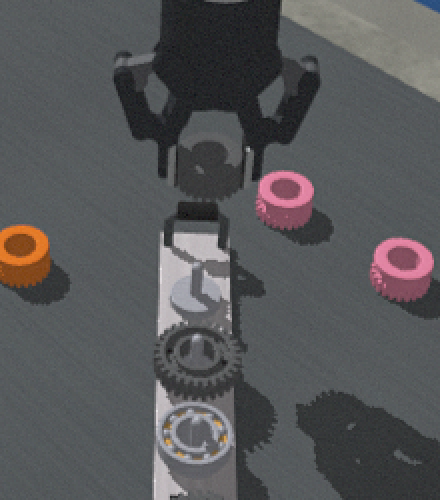

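Picture 7. The sliding gear is held level between the jaws at (210,160), and its spindle at (197,290) is free. Carrying it to the board.

Emit:
send_rows:
  deltas:
    - [0.35,-0.1,0.09,0,0,0,0]
    - [0.35,-0.25,0.23,0,0,0,0]
    - [0.35,-0.42,0.385,0,0,0,0]
    - [0.35,-0.58,0.53,0,0,0,0]
    - [0.35,-0.75,0.685,0,0,0,0]
    - [0.35,-0.9,0.82,0,0,0,0]

```text
clock: 5.78
tcp_pos: [0.5995, 0.0352, 0.1422]
orientation: [1.199, -2.902, -0.002]
contact_force: [0.5, 0.1, -2.2]
grip_width: 0.045
```

Emit:
send_rows:
  deltas:
    - [0.35,-0.16,0.145,0,0,0,0]
    - [0.35,-0.32,0.29,0,0,0,0]
    - [0.35,-0.48,0.44,0,0,0,0]
    - [0.35,-0.64,0.59,0,0,0,0]
    - [0.35,-0.8,0.73,0,0,0,0]
    - [0.35,-0.9,0.82,0,0,0,0]

```text
clock: 6.28
tcp_pos: [0.608, 0.2197, 0.1421]
orientation: [1.203, -2.901, -0.003]
contact_force: [-0.2, 0.5, -1.9]
grip_width: 0.0448
```

Emit:
send_rows:
  deltas:
    - [0.35,-0.12,0.12,0,0,0,-0.021]
    - [0.35,-0.22,0.22,0,0,0,-0.021]
    - [0.35,-0.32,0.3,0,0,0,-0.021]
    - [0.35,-0.39,0.37,0,0,0,-0.021]
    - [0.35,-0.39,0.37,0,0,0,-0.021]
    - [0.35,-0.39,0.37,0,0,0,-0.021]
    - [0.35,-0.39,0.37,0,0,0,-0.021]

```text
clock: 6.87
tcp_pos: [0.6119, 0.294, 0.1429]
orientation: [1.292, -2.862, 0.002]
contact_force: [-1.2, 0.1, -1.0]
grip_width: 0.0451
```

```bash
python3 - <<'E'
from plan import *
from bench import r
o=r.get_obs();print(o['grip_width'],o['contact_force'].round(1),o['tcp_pos'].round(4))
print(go([*D[0],.037],bq[2]+np.pi/2))
f=r.grab_frame('side');cv2.imwrite('pics/s3.png',f['pixels'][20:270,120:340,::-1].repeat(2,0).repeat(2,1))
E
```

```text
0.04509302200043635 [-1.2  0.1 -1. ] [0.6119 0.294  0.1429]
(array([-0.021 ,  0.0089,  0.7056]), array([-0.0002, -0.0005, -0.0001]))
```

View pics/s3.png

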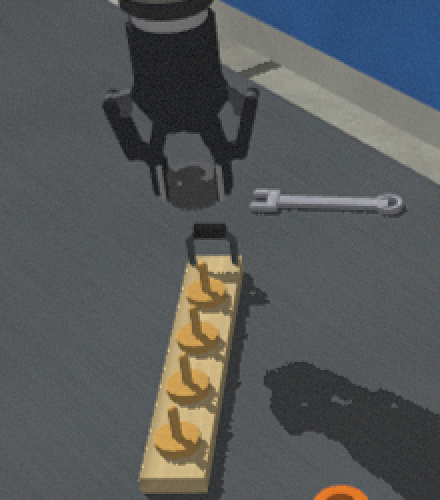

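Picture 8. The gear is above the spindle nearest the board's handle, which is at (205,280). Lowering it.

Emit:
send_rows:
  deltas:
    - [0.35,-0.02,0.01,0.12,0,0,0]
    - [0.35,-0.02,0.01,0.26,0,0,0]
    - [0.35,-0.02,0.01,0.38,0,0,0]
    - [0.35,-0.02,0.01,0.46,0,0,0]
    - [0.35,-0.02,0.01,0.54,0,0,0]
    - [0.35,-0.02,0.01,0.6,0,0,0]
    - [0.35,-0.02,0.01,0.65,0,0,0]
    - [0.35,-0.02,0.01,0.68,0,0,0]
    - [0.35,-0.02,0.01,0.69,0,0,0]
    - [0.35,-0.02,0.01,0.7,0,0,0]
    - [0.35,-0.02,0.01,0.7,0,0,0]

```text
clock: 7.83
tcp_pos: [0.6129, 0.2993, 0.0386]
orientation: [-1.293, 2.862, 0.0]
contact_force: [-0.1, 0.2, -1.6]
grip_width: 0.0451
```

Emit:
send_rows:
  deltas:
    - [0.35,0,0,0.005,0,0,0]
    - [0.35,0,0,0.01,0,0,0]
    - [0.35,0,0,0.014,0,0,0]
    - [0.35,0,0,0.014,0,0,0]

```text
clock: 8.17
tcp_pos: [0.6128, 0.2992, 0.0366]
orientation: [-1.293, 2.862, 0.0]
contact_force: [-0.8, 0.0, 0.6]
grip_width: 0.0453
```

Emit:
send_rows:
  deltas:
    - [0.35,0,0,0.004,0,0,0]
    - [0.35,0,0,0.008,0,0,0]
    - [0.35,0,0,0.008,0,0,0]

```text
clock: 8.42
tcp_pos: [0.6129, 0.2993, 0.0366]
orientation: [-1.293, 2.862, 0.0]
contact_force: [-3.8, -1.8, 9.7]
grip_width: 0.0452
```

Contact is felt, so the gear is seated. Opening, rising, and going back for the big gear.

Emit:
send_rows:
  deltas:
    - [0.55,0,0,0,0,0,0]
    - [0.6,0,0,0,0,0,0]
    - [0.7,0,0,0,0,0,0]
    - [0.85,0,0,0,0,0,0]
    - [1,0,0,0,0,0,0]
    - [1,0,0,0,0,0,0]
    - [1,0,0,-0.15,0,0,0]
    - [1,0,0,-0.4,0,0,0]
    - [1,0,0,-0.65,0,0,0]
    - [1,0,0,-0.72,0,0,0]

```text
clock: 9.25
tcp_pos: [0.6156, 0.3004, 0.1492]
orientation: [-1.289, 2.855, 0.001]
contact_force: [2.3, 0.7, 1.0]
grip_width: 0.0852
```

Emit:
send_rows:
  deltas:
    - [1,0.25,-0.16,0,0,0,0]
    - [1,0.5,-0.325,0,0,0,0]
    - [1,0.75,-0.49,0,0,0,0]
    - [1,0.95,-0.62,0,0,0,0]
    - [1,0.95,-0.62,0,0,0,0]

```text
clock: 9.67
tcp_pos: [0.5876, 0.1198, 0.143]
orientation: [1.277, -2.867, 0.008]
contact_force: [0.4, -1.0, -0.6]
grip_width: 0.0852
```

Emit:
send_rows:
  deltas:
    - [1,0.25,-0.16,0,0,0,0]
    - [1,0.5,-0.325,0,0,0,0]
    - [1,0.75,-0.49,0,0,0,0]
    - [1,0.95,-0.62,0,0,0,0]
    - [1,0.95,-0.62,0,0,0,0]

```text
clock: 10.08
tcp_pos: [0.5622, -0.0478, 0.1432]
orientation: [1.276, -2.868, 0.006]
contact_force: [-0.6, -1.0, -0.1]
grip_width: 0.0852
```

Emit:
send_rows:
  deltas:
    - [1,0.25,-0.16,0,0,0,0.02]
    - [1,0.5,-0.325,0,0,0,0.02]
    - [1,0.75,-0.49,0,0,0,0.02]
    - [1,0.89,-0.58,0,0,0,0.02]
    - [1,0.89,-0.58,0,0,0,0.02]
    - [1,0.89,-0.58,0,0,0,0.02]

```text
clock: 10.58
tcp_pos: [0.5404, -0.1981, 0.1431]
orientation: [1.195, -2.905, 0.001]
contact_force: [0.1, 1.7, 0.6]
grip_width: 0.0855
```

```bash
python3 - <<'E'
from plan import *
from bench import r
o=r.get_obs();print(o['clock'],o['contact_force'].round(1),o['tcp_pos'].round(4))
print(go([*S[1],.028],rq[2]+np.pi/2))
f=r.grab_frame('side')['pixels'];cv2.imwrite('pics/s4.png',np.hstack([f[110:280,150:350],f[170:340,280:480]])[:,:,::-1].repeat(2,0).repeat(2,1))
E
```

```text
10.5833 [0.1 1.7 0.6] [ 0.5404 -0.1981  0.1431]
(array([-0.0036, -0.0023,  0.767 ]), array([-0.0002, -0.0002, -0.0008]))
```

View pics/s4.png

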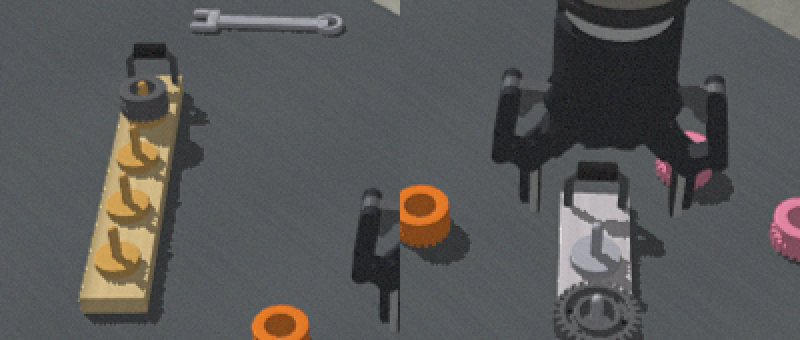

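Picture 9. The sliding gear sits flat on the first board spindle at (143,98), and the jaws are above the big gear. Descending.

Emit:
send_rows:
  deltas:
    - [1,0,0,0.15,0,0,0]
    - [1,0,0,0.3,0,0,0]
    - [1,0,0,0.45,0,0,0]
    - [1,0,0,0.58,0,0,0]
    - [1,0,0,0.68,0,0,0]
    - [1,0,0,0.74,0,0,0]
    - [1,0,0,0.78,0,0,0]
    - [1,0,0,0.78,0,0,0]
    - [1,0,0,0.78,0,0,0]
  squeeze: 60

```text
clock: 11.38
tcp_pos: [0.5415, -0.1949, 0.0264]
orientation: [-1.204, 2.901, -0.0]
contact_force: [0.3, 0.3, 0.8]
grip_width: 0.0853
```

Emit:
send_rows:
  deltas:
    - [0.85,0,0,0,0,0,0]
    - [0.75,0,0,0,0,0,0]
    - [0.65,0,0,0,0,0,0]
    - [0.55,0,0,0,0,0,0]
    - [0.55,0,0,0,0,0,0]
    - [0.55,0,0,0,0,0,0]
    - [0.55,0,0,0,0,0,0]
    - [0.55,0,0,0,0,0,0]

```text
clock: 12.05
tcp_pos: [0.5421, -0.1958, 0.0277]
orientation: [-1.202, 2.9, -0.002]
contact_force: [-1.1, 0.6, 8.1]
grip_width: 0.0606
```

Emit:
send_rows:
  deltas:
    - [0.55,0,0,-0.05,0,0,0]
    - [0.55,0,0,-0.12,0,0,0]
    - [0.55,0,0,-0.22,0,0,0]
    - [0.55,0,0,-0.36,0,0,0]
    - [0.55,0,0,-0.5,0,0,0]
    - [0.55,0,0,-0.64,0,0,0]
    - [0.55,0,0,-0.76,0,0,0]
    - [0.55,0,0,-0.76,0,0,0]
    - [0.55,0,0,-0.76,0,0,0]

```text
clock: 12.8
tcp_pos: [0.5413, -0.1955, 0.141]
orientation: [-1.202, 2.9, -0.002]
contact_force: [-0.9, -0.0, -3.2]
grip_width: 0.0606
```

Emit:
send_rows:
  deltas:
    - [0.55,-0.1,0.09,0,0,0,0]
    - [0.55,-0.25,0.225,0,0,0,0]
    - [0.55,-0.42,0.38,0,0,0,0]
    - [0.55,-0.58,0.525,0,0,0,0]
    - [0.55,-0.75,0.675,0,0,0,0]
    - [0.55,-0.9,0.81,0,0,0,0]

```text
clock: 13.3
tcp_pos: [0.549, -0.0118, 0.1384]
orientation: [1.203, -2.899, -0.002]
contact_force: [0.3, 0.4, -3.8]
grip_width: 0.0605
```

Emit:
send_rows:
  deltas:
    - [0.55,-0.16,0.145,0,0,0,0]
    - [0.55,-0.32,0.29,0,0,0,0]
    - [0.55,-0.48,0.43,0,0,0,0]
    - [0.55,-0.64,0.575,0,0,0,0]
    - [0.55,-0.8,0.72,0,0,0,0]
    - [0.55,-0.9,0.81,0,0,0,0]

```text
clock: 13.8
tcp_pos: [0.5582, 0.1715, 0.1383]
orientation: [1.208, -2.898, -0.003]
contact_force: [0.6, 1.1, -2.4]
grip_width: 0.0606
```

Emit:
send_rows:
  deltas:
    - [0.55,-0.12,0.11,0,0,0,-0.021]
    - [0.55,-0.22,0.2,0,0,0,-0.021]
    - [0.55,-0.32,0.29,0,0,0,-0.021]
    - [0.55,-0.39,0.35,0,0,0,-0.021]
    - [0.55,-0.39,0.35,0,0,0,-0.021]
    - [0.55,-0.39,0.35,0,0,0,-0.021]
    - [0.55,-0.39,0.35,0,0,0,-0.021]

```text
clock: 14.38
tcp_pos: [0.5639, 0.2441, 0.1393]
orientation: [1.297, -2.86, 0.002]
contact_force: [1.2, -1.0, -3.3]
grip_width: 0.0606
```

```bash
python3 - <<'E'
from plan import *
from bench import r
o=r.get_obs();print(o['grip_width'],o['contact_force'].round(1),o['tcp_pos'].round(4))
print(go([*D[1],.033],bq[2]+np.pi/2))
E
```

```text
0.06062669364412855 [ 1.2 -1.  -3.3] [0.5639 0.2441 0.1393]
(array([-0.002 , -0.0112,  0.709 ]), array([-0.0001, -0.0006,  0.001 ]))
```

Emit:
send_rows:
  deltas:
    - [0.55,0,-0.01,0.12,0,0,0]
    - [0.55,0,-0.01,0.26,0,0,0]
    - [0.55,0,-0.01,0.38,0,0,0]
    - [0.55,0,-0.01,0.46,0,0,0]
    - [0.55,0,-0.01,0.54,0,0,0]
    - [0.55,0,-0.01,0.6,0,0,0]
    - [0.55,0,-0.01,0.65,0,0,0]
    - [0.55,0,-0.01,0.68,0,0,0]
    - [0.55,0,-0.01,0.69,0,0,0]
    - [0.55,0,-0.01,0.69,0,0,0]

```text
clock: 15.22
tcp_pos: [0.5653, 0.2449, 0.0365]
orientation: [-1.298, 2.861, 0.0]
contact_force: [0.0, 0.9, -3.0]
grip_width: 0.0604
```

Emit:
send_rows:
  deltas:
    - [0.55,0,0,0.005,0,0,0]
    - [0.55,0,0,0.01,0,0,0]
    - [0.55,0,0,0.014,0,0,0]
    - [0.55,0,0,0.014,0,0,0]

```text
clock: 15.55
tcp_pos: [0.5653, 0.245, 0.0347]
orientation: [-1.298, 2.86, 0.0]
contact_force: [-0.9, 0.0, -3.9]
grip_width: 0.0606
```

Emit:
send_rows:
  deltas:
    - [0.55,0,0,0.004,0,0,0]
    - [0.55,0,0,0.008,0,0,0]
    - [0.55,0,0,0.012,0,0,0]
    - [0.55,0,0,0.012,0,0,0]

```text
clock: 15.88
tcp_pos: [0.5653, 0.2449, 0.0337]
orientation: [-1.298, 2.861, 0.0]
contact_force: [-4.4, -1.3, 7.1]
grip_width: 0.0603
```

Seated. Opening, rising, and back for the bearing.

Emit:
send_rows:
  deltas:
    - [0.7,0,0,0,0,0,0]
    - [0.75,0,0,0,0,0,0]
    - [0.85,0,0,0,0,0,0]
    - [1,0,0,0,0,0,0]
    - [1,0,0,0,0,0,0]
    - [1,0,0,0,0,0,0]
    - [1,0,0,-0.15,0,0,0]
    - [1,0,0,-0.4,0,0,0]
    - [1,0,0,-0.65,0,0,0]
    - [1,0,0,-0.72,0,0,0]

```text
clock: 16.72
tcp_pos: [0.568, 0.2461, 0.1462]
orientation: [-1.294, 2.854, 0.001]
contact_force: [0.9, 1.6, 0.5]
grip_width: 0.0859
```

Emit:
send_rows:
  deltas:
    - [1,0.25,-0.16,0,0,0,0]
    - [1,0.5,-0.32,0,0,0,0]
    - [1,0.75,-0.48,0,0,0,0]
    - [1,0.95,-0.61,0,0,0,0]
    - [1,0.95,-0.61,0,0,0,0]

```text
clock: 17.13
tcp_pos: [0.5387, 0.0674, 0.1403]
orientation: [1.281, -2.864, 0.006]
contact_force: [0.1, -0.1, -0.2]
grip_width: 0.0854
```

Emit:
send_rows:
  deltas:
    - [1,0.25,-0.16,0,0,0,0]
    - [1,0.5,-0.32,0,0,0,0]
    - [1,0.75,-0.48,0,0,0,0]
    - [1,0.95,-0.61,0,0,0,0]
    - [1,0.95,-0.61,0,0,0,0]

```text
clock: 17.55
tcp_pos: [0.5131, -0.0994, 0.1407]
orientation: [1.281, -2.866, 0.005]
contact_force: [0.0, -1.3, -1.1]
grip_width: 0.0855
```

Emit:
send_rows:
  deltas:
    - [1,0.25,-0.16,0,0,0,0.021]
    - [1,0.5,-0.32,0,0,0,0.021]
    - [1,0.75,-0.48,0,0,0,0.021]
    - [1,0.89,-0.57,0,0,0,0.021]
    - [1,0.89,-0.57,0,0,0,0.021]
    - [1,0.89,-0.57,0,0,0,0.021]

```text
clock: 18.05
tcp_pos: [0.491, -0.2491, 0.1404]
orientation: [1.196, -2.905, 0.001]
contact_force: [0.9, 0.2, 0.1]
grip_width: 0.0853
```

```bash
python3 - <<'E'
from plan import *
from bench import r
o=r.get_obs();print(o['clock'],o['contact_force'].round(1),o['tcp_pos'].round(4))
print(go([*S[2],.026],rq[2]+np.pi/2))
f=r.grab_frame('side')['pixels'];cv2.imwrite('pics/s5.png',np.hstack([f[110:310,150:350],f[240:440,280:480]])[:,:,::-1].repeat(2,0).repeat(2,1))
E
```

```text
18.05 [0.9 0.2 0.1] [ 0.491  -0.2491  0.1404]
(array([0.0031, 0.0059, 0.7629]), array([-0.0001, -0.0002, -0.0006]))
```

View pics/s5.png

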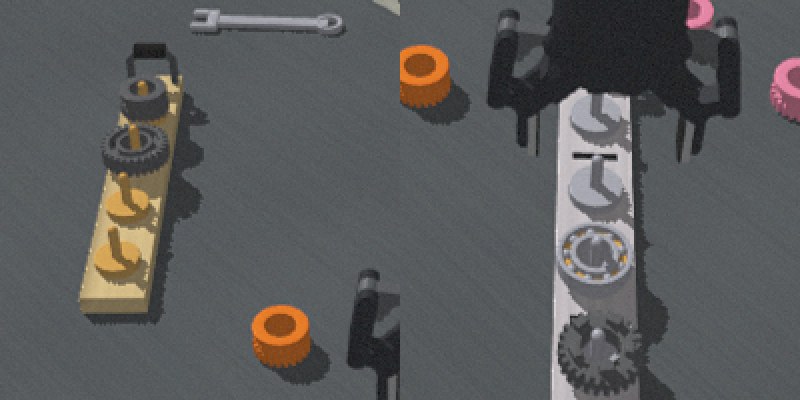

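Picture 10. The sliding and big gears are flat on spindles 1 and 2. The bearing is at (595,255) in the right half of the crop. Descending on it.

Emit:
send_rows:
  deltas:
    - [1,0,0,0.15,0,0,0]
    - [1,0,0,0.3,0,0,0]
    - [1,0,0,0.45,0,0,0]
    - [1,0,0,0.58,0,0,0]
    - [1,0,0,0.68,0,0,0]
    - [1,0,0,0.73,0,0,0]
    - [1,0,0,0.76,0,0,0]
    - [1,0,0,0.76,0,0,0]
    - [1,0,0,0.76,0,0,0]
  squeeze: 45

```text
clock: 18.85
tcp_pos: [0.4923, -0.2464, 0.0271]
orientation: [-1.204, 2.901, -0.0]
contact_force: [0.3, 0.2, -0.2]
grip_width: 0.0853
```

Emit:
send_rows:
  deltas:
    - [0.75,0,0,0,0,0,0]
    - [0.65,0,0,0,0,0,0]
    - [0.55,0,0,0,0,0,0]
    - [0.45,0,0,0,0,0,0]
    - [0.45,0,0,0,0,0,0]
    - [0.45,0,0,0,0,0,0]
    - [0.45,0,0,0,0,0,0]
    - [0.45,0,0,0,0,0,0]

```text
clock: 19.52
tcp_pos: [0.4921, -0.2471, 0.0278]
orientation: [-1.203, 2.901, -0.001]
contact_force: [-1.3, 1.4, 7.6]
grip_width: 0.051
```

Emit:
send_rows:
  deltas:
    - [0.45,0,0,-0.05,0,0,0]
    - [0.45,0,0,-0.12,0,0,0]
    - [0.45,0,0,-0.22,0,0,0]
    - [0.45,0,0,-0.36,0,0,0]
    - [0.45,0,0,-0.5,0,0,0]
    - [0.45,0,0,-0.64,0,0,0]
    - [0.45,0,0,-0.76,0,0,0]
    - [0.45,0,0,-0.76,0,0,0]
    - [0.45,0,0,-0.76,0,0,0]

```text
clock: 20.27
tcp_pos: [0.4923, -0.2472, 0.1421]
orientation: [-1.202, 2.9, -0.003]
contact_force: [-0.8, -0.3, -1.0]
grip_width: 0.0508
```

Emit:
send_rows:
  deltas:
    - [0.45,-0.1,0.09,0,0,0,0]
    - [0.45,-0.25,0.22,0,0,0,0]
    - [0.45,-0.42,0.37,0,0,0,0]
    - [0.45,-0.58,0.515,0,0,0,0]
    - [0.45,-0.75,0.665,0,0,0,0]
    - [0.45,-0.9,0.8,0,0,0,0]

```text
clock: 20.77
tcp_pos: [0.5011, -0.0644, 0.1396]
orientation: [1.203, -2.9, -0.002]
contact_force: [0.3, 0.8, -0.7]
grip_width: 0.051
```

Emit:
send_rows:
  deltas:
    - [0.45,-0.16,0.14,0,0,0,0]
    - [0.45,-0.32,0.285,0,0,0,0]
    - [0.45,-0.48,0.425,0,0,0,0]
    - [0.45,-0.64,0.57,0,0,0,0]
    - [0.45,-0.8,0.71,0,0,0,0]
    - [0.45,-0.9,0.8,0,0,0,0]

```text
clock: 21.27
tcp_pos: [0.5116, 0.1174, 0.1396]
orientation: [1.207, -2.899, -0.002]
contact_force: [0.8, -0.3, -0.8]
grip_width: 0.0504
```

Emit:
send_rows:
  deltas:
    - [0.45,-0.12,0.1,0,0,0,-0.021]
    - [0.45,-0.22,0.19,0,0,0,-0.021]
    - [0.45,-0.32,0.28,0,0,0,-0.021]
    - [0.45,-0.39,0.335,0,0,0,-0.021]
    - [0.45,-0.39,0.335,0,0,0,-0.021]
    - [0.45,-0.39,0.335,0,0,0,-0.021]
    - [0.45,-0.39,0.335,0,0,0,-0.021]

```text
clock: 21.85
tcp_pos: [0.5183, 0.1889, 0.1402]
orientation: [1.296, -2.86, 0.001]
contact_force: [-0.0, -0.6, -0.8]
grip_width: 0.0508
```

```bash
python3 - <<'E'
from plan import *
from bench import r
o=r.get_obs();print(o['grip_width'],o['contact_force'].round(1),o['tcp_pos'].round(4))
print(go([*D[2],.033],bq[2]+np.pi/2))
E
```

```text
0.05080173590702538 [-0.  -0.6 -0.8] [0.5183 0.1889 0.1402]
(array([0.0013, 0.0039, 0.7146]), array([-0.0001, -0.0005,  0.0009]))
```

Emit:
send_rows:
  deltas:
    - [0.45,0,0,0.12,0,0,0]
    - [0.45,0,0,0.26,0,0,0]
    - [0.45,0,0,0.38,0,0,0]
    - [0.45,0,0,0.46,0,0,0]
    - [0.45,0,0,0.54,0,0,0]
    - [0.45,0,0,0.6,0,0,0]
    - [0.45,0,0,0.65,0,0,0]
    - [0.45,0,0,0.68,0,0,0]
    - [0.45,0,0,0.69,0,0,0]
    - [0.45,0,0,0.69,0,0,0]

```text
clock: 22.68
tcp_pos: [0.5185, 0.1906, 0.037]
orientation: [1.298, -2.861, -0.0]
contact_force: [-0.8, -0.7, -1.0]
grip_width: 0.0508
```

Emit:
send_rows:
  deltas:
    - [0.45,0,0,0.005,0,0,0]
    - [0.45,0,0,0.01,0,0,0]
    - [0.45,0,0,0.015,0,0,0]
    - [0.45,0,0,0.015,0,0,0]

```text
clock: 23.02
tcp_pos: [0.5185, 0.1907, 0.035]
orientation: [-1.298, 2.86, 0.0]
contact_force: [0.2, -0.0, -1.7]
grip_width: 0.0509
```

Emit:
send_rows:
  deltas:
    - [0.45,0,0,0.004,0,0,0]
    - [0.45,0,0,0.008,0,0,0]
    - [0.45,0,0,0.012,0,0,0]
    - [0.45,0,0,0.012,0,0,0]

```text
clock: 23.35
tcp_pos: [0.5185, 0.1907, 0.0338]
orientation: [-1.298, 2.861, 0.0]
contact_force: [-2.6, -0.6, 7.4]
grip_width: 0.0508
```

Seated. Opening, rising, and going for the dog gear.

Emit:
send_rows:
  deltas:
    - [0.6,0,0,0,0,0,0]
    - [0.7,0,0,0,0,0,0]
    - [0.85,0,0,0,0,0,0]
    - [1,0,0,0,0,0,0]
    - [1,0,0,0,0,0,0]
    - [1,0,0,0,0,0,0]
    - [1,0,0,-0.15,0,0,0]
    - [1,0,0,-0.4,0,0,0]
    - [1,0,0,-0.65,0,0,0]
    - [1,0,0,-0.72,0,0,0]

```text
clock: 24.18
tcp_pos: [0.5211, 0.1917, 0.1461]
orientation: [-1.295, 2.854, 0.0]
contact_force: [0.9, 0.6, 0.5]
grip_width: 0.0852
```

Emit:
send_rows:
  deltas:
    - [1,0.25,-0.16,0,0,0,0]
    - [1,0.5,-0.315,0,0,0,0]
    - [1,0.75,-0.475,0,0,0,0]
    - [1,0.95,-0.6,0,0,0,0]
    - [1,0.95,-0.6,0,0,0,0]

```text
clock: 24.6
tcp_pos: [0.4902, 0.0152, 0.1407]
orientation: [1.281, -2.865, 0.004]
contact_force: [-0.2, 0.0, -0.4]
grip_width: 0.085
```

Emit:
send_rows:
  deltas:
    - [1,0.25,-0.16,0,0,0,0]
    - [1,0.5,-0.315,0,0,0,0]
    - [1,0.75,-0.475,0,0,0,0]
    - [1,0.95,-0.6,0,0,0,0]
    - [1,0.95,-0.6,0,0,0,0]

```text
clock: 25.02
tcp_pos: [0.4639, -0.1509, 0.1412]
orientation: [1.281, -2.866, 0.005]
contact_force: [-0.9, 0.1, 0.2]
grip_width: 0.0853
```

Emit:
send_rows:
  deltas:
    - [1,0.25,-0.16,0,0,0,0.021]
    - [1,0.5,-0.315,0,0,0,0.021]
    - [1,0.75,-0.475,0,0,0,0.021]
    - [1,0.89,-0.56,0,0,0,0.021]
    - [1,0.89,-0.56,0,0,0,0.021]
    - [1,0.89,-0.56,0,0,0,0.021]

```text
clock: 25.52
tcp_pos: [0.4407, -0.3001, 0.1408]
orientation: [1.196, -2.904, 0.0]
contact_force: [0.6, 0.6, 0.7]
grip_width: 0.0851
```

```bash
python3 - <<'E'
from plan import *
from bench import r
o=r.get_obs();print(o['clock'],o['contact_force'].round(1),o['tcp_pos'].round(4))
print(go([*S[3],.026],rq[2]+np.pi/2))
f=r.grab_frame('side')['pixels'];cv2.imwrite('pics/s6.png',np.hstack([f[110:310,150:350],f[270:470,280:480]])[:,:,::-1].repeat(2,0).repeat(2,1))
E
```

```text
25.5167 [0.6 0.6 0.7] [ 0.4407 -0.3001  0.1408]
(array([0.0057, 0.0104, 0.7652]), array([-0.    , -0.0002, -0.0006]))
```

View pics/s6.png

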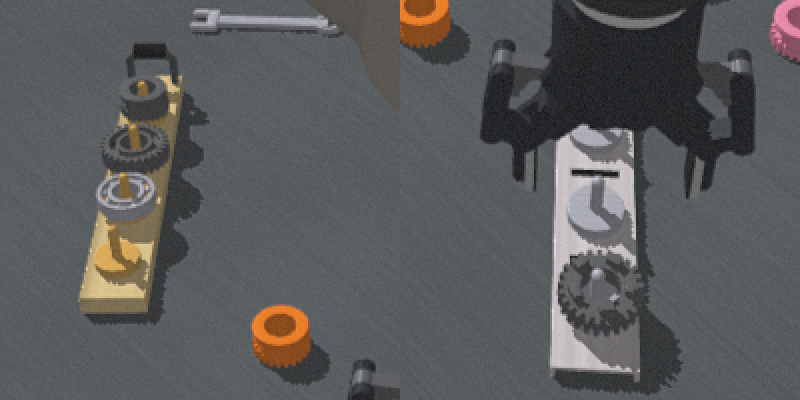

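Picture 11. The bearing is seated on spindle 3 at (127,195). The dog gear at (598,290) lies centred between the jaws' lines.

Emit:
send_rows:
  deltas:
    - [1,0,0,0.15,0,0,0]
    - [1,0,0,0.3,0,0,0]
    - [1,0,0,0.45,0,0,0]
    - [1,0,0,0.58,0,0,0]
    - [1,0,0,0.68,0,0,0]
    - [1,0,0,0.73,0,0,0]
    - [1,0,0,0.76,0,0,0]
    - [1,0,0,0.76,0,0,0]
    - [1,0,0,0.76,0,0,0]
  squeeze: 55

```text
clock: 26.32
tcp_pos: [0.4422, -0.2978, 0.0276]
orientation: [-1.204, 2.901, -0.001]
contact_force: [-0.2, -0.6, 0.0]
grip_width: 0.0852
```

Emit:
send_rows:
  deltas:
    - [0.75,0,0,0,0,0,0]
    - [0.65,0,0,0,0,0,0]
    - [0.55,0,0,0,0,0,0]
    - [0.45,0,0,0,0,0,0]
    - [0.45,0,0,0,0,0,0]
    - [0.45,0,0,0,0,0,0]
    - [0.45,0,0,0,0,0,0]
    - [0.45,0,0,0,0,0,0]

```text
clock: 26.98
tcp_pos: [0.4422, -0.2985, 0.0284]
orientation: [-1.202, 2.901, -0.002]
contact_force: [-0.8, 2.3, 9.4]
grip_width: 0.0526
```

Emit:
send_rows:
  deltas:
    - [0.45,0,0,-0.05,0,0,0]
    - [0.45,0,0,-0.12,0,0,0]
    - [0.45,0,0,-0.22,0,0,0]
    - [0.45,0,0,-0.36,0,0,0]
    - [0.45,0,0,-0.5,0,0,0]
    - [0.45,0,0,-0.64,0,0,0]
    - [0.45,0,0,-0.76,0,0,0]
    - [0.45,0,0,-0.76,0,0,0]
    - [0.45,0,0,-0.76,0,0,0]

```text
clock: 27.73
tcp_pos: [0.4419, -0.2985, 0.1422]
orientation: [-1.202, 2.901, -0.003]
contact_force: [0.2, -0.6, -3.0]
grip_width: 0.0527
```

Emit:
send_rows:
  deltas:
    - [0.45,-0.1,0.09,0,0,0,0]
    - [0.45,-0.25,0.22,0,0,0,0]
    - [0.45,-0.42,0.365,0,0,0,0]
    - [0.45,-0.58,0.505,0,0,0,0]
    - [0.45,-0.75,0.65,0,0,0,0]
    - [0.45,-0.9,0.78,0,0,0,0]

```text
clock: 28.23
tcp_pos: [0.4529, -0.1178, 0.1398]
orientation: [1.203, -2.9, -0.002]
contact_force: [0.7, 0.8, -2.0]
grip_width: 0.0524
```

Emit:
send_rows:
  deltas:
    - [0.45,-0.16,0.14,0,0,0,0]
    - [0.45,-0.32,0.28,0,0,0,0]
    - [0.45,-0.48,0.42,0,0,0,0]
    - [0.45,-0.64,0.555,0,0,0,0]
    - [0.45,-0.8,0.695,0,0,0,0]
    - [0.45,-0.9,0.78,0,0,0,0]

```text
clock: 28.73
tcp_pos: [0.4657, 0.0617, 0.1399]
orientation: [1.207, -2.899, -0.002]
contact_force: [0.3, -0.2, -2.5]
grip_width: 0.0526
```

Emit:
send_rows:
  deltas:
    - [0.45,-0.12,0.1,0,0,0,-0.021]
    - [0.45,-0.22,0.19,0,0,0,-0.021]
    - [0.45,-0.32,0.28,0,0,0,-0.021]
    - [0.45,-0.39,0.345,0,0,0,-0.021]
    - [0.45,-0.39,0.345,0,0,0,-0.021]
    - [0.45,-0.39,0.345,0,0,0,-0.021]
    - [0.45,-0.39,0.345,0,0,0,-0.021]

```text
clock: 29.32
tcp_pos: [0.4707, 0.1349, 0.1401]
orientation: [1.296, -2.859, 0.001]
contact_force: [0.2, 0.6, -2.1]
grip_width: 0.0522
```

```bash
python3 - <<'E'
from plan import *
from bench import r
o=r.get_obs();print(o['grip_width'],o['contact_force'].round(1),o['tcp_pos'].round(4))
print(go([*D[3],.033],bq[2]+np.pi/2))
E
```

```text
0.05217952031608728 [ 0.2  0.6 -2.1] [0.4707 0.1349 0.1401]
(array([0.001 , 0.0029, 0.7141]), array([ 0.0002, -0.0007,  0.0009]))
```

Emit:
send_rows:
  deltas:
    - [0.45,0,0,0.12,0,0,0]
    - [0.45,0,0,0.26,0,0,0]
    - [0.45,0,0,0.38,0,0,0]
    - [0.45,0,0,0.46,0,0,0]
    - [0.45,0,0,0.54,0,0,0]
    - [0.45,0,0,0.6,0,0,0]
    - [0.45,0,0,0.65,0,0,0]
    - [0.45,0,0,0.68,0,0,0]
    - [0.45,0,0,0.69,0,0,0]
    - [0.45,0,0,0.69,0,0,0]

```text
clock: 30.15
tcp_pos: [0.4715, 0.136, 0.0375]
orientation: [1.298, -2.861, 0.0]
contact_force: [0.6, -0.6, -1.7]
grip_width: 0.0525
```

Emit:
send_rows:
  deltas:
    - [0.45,0,0,0.005,0,0,0]
    - [0.45,0,0,0.01,0,0,0]
    - [0.45,0,0,0.015,0,0,0]
    - [0.45,0,0,0.015,0,0,0]

```text
clock: 30.48
tcp_pos: [0.4716, 0.1363, 0.0355]
orientation: [-1.298, 2.86, 0.0]
contact_force: [0.0, 0.5, -2.5]
grip_width: 0.0524
```

Emit:
send_rows:
  deltas:
    - [0.45,0,0,0.004,0,0,0]
    - [0.45,0,0,0.008,0,0,0]
    - [0.45,0,0,0.01,0,0,0]
    - [0.45,0,0,0.01,0,0,0]

```text
clock: 30.82
tcp_pos: [0.4716, 0.1362, 0.0344]
orientation: [-1.298, 2.861, -0.0]
contact_force: [-1.7, -0.5, 6.6]
grip_width: 0.0524
```

Seated. Opening, rising and moving the arm aside.

Emit:
send_rows:
  deltas:
    - [0.6,0,0,0,0,0,0]
    - [0.7,0,0,0,0,0,0]
    - [0.85,0,0,0,0,0,0]
    - [1,0,0,0,0,0,0]
    - [1,0,0,0,0,0,0]
    - [1,0,0,0,0,0,0]
    - [1,0,0,-0.15,0,0,0]
    - [1,0,0,-0.4,0,0,0]
    - [1,0,0,-0.65,0,0,0]
    - [1,0,0,-0.8,0,0,0]

```text
clock: 31.65
tcp_pos: [0.4725, 0.1366, 0.157]
orientation: [-1.297, 2.858, -0.0]
contact_force: [0.6, 0.3, 0.2]
grip_width: 0.0854
```

Emit:
send_rows:
  deltas:
    - [1,0.25,-0.2,0,0,0,0]
    - [1,0.5,-0.4,0,0,0,0]
    - [1,0.75,-0.6,0,0,0,0]
    - [1,0.95,-0.8,0,0,0,0]
    - [1,0.95,-0.8,0,0,0,0]
    - [1,0.95,-0.8,0,0,0,0]
    - [1,0.95,-0.8,0,0,0,0]

```text
clock: 32.23
tcp_pos: [0.4678, -0.0513, 0.1538]
orientation: [1.293, -2.863, 0.0]
contact_force: [-0.3, 0.9, -0.1]
grip_width: 0.0852
```

```bash
python3 - <<'E'
from bench import r
import cv2,numpy as np
o=r.get_obs();print(o['clock'],o['contact_force'].round(1),o['tcp_pos'].round(4))
f=r.grab_frame('side')['pixels'];t=r.grab_frame('top')['pixels'];cv2.imwrite('pics/s7.png',cv2.resize(np.hstack([f[120:270,160:290],t[185:335,130:280]]),None,fx=2.8,fy=2.8)[:,:,::-1])
E
```

```text
32.2333 [-0.3  0.9 -0.1] [ 0.4678 -0.0513  0.1538]
```

View pics/s7.png

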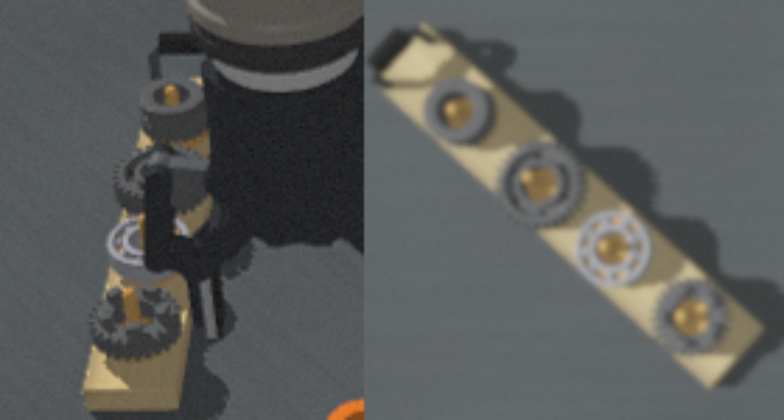

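Picture 12. From the handle, the board carries the sliding gear, big gear, bearing and dog gear, all flat and upright. Each has its pin through the bore. The arm is clear, so I hand in.

```bash
python3 -c "
from bench import r
print(r.hand_in())"
```

```text
the job is handed in; nothing more can be done
None
```

All four parts are on the board in the rack's order. Counted from the handle, they are the sliding gear, big gear, bearing and dog gear, each the same face up. I lowered each one until I felt contact at about 7–10 N, then released it. The job was handed in at about 32 s, well inside the 104 s limit.

- **Last checks:** the final top and side pictures show each part level with its spindle's pin through the bore. In the side view the arm partly hid the big gear and bearing; earlier side pictures had shown both seated. The arm stood clear with near-zero force. I took no numeric measurement of seating after release.
- **Disagreement:** before moving, the two cameras disagreed by up to about 8 mm on the board and 14 mm on the dog gear. I relied mainly on the top view, and every grasp and placement fitted within the clearances.

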